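# Gift display in order of height

## Robot

A 6-joint arm with a two-finger parallel gripper is mounted at the origin on a cart in front of the work surface, level with it; the furniture and walls round the work are solid. World frame = base frame: x ahead of the robot, y to its left, z up, the work surface at z = 0. Lengths are in m, angles in rad, forces in N, time in s.
With the tool pointing down it reaches from about 0.3 to 1 m from the base axis. Payload 5.1 kg.
Tool frame: the origin (TCP) lies at the very end of the fingers, on their centre line; the grasp point (between the pads) lies 19 mm behind it (manip.grip_depth is the distance from the TCP to the grasp point, in m); z points along the fingers, y is the line along which they close (so a half turn about z gives the same grasp; the last joint's range is limited). The gripper opens to 95 mm and grips with 3 to 60 N. Pads are 20 mm wide; open, the fingers measure 119 mm over their backs; the gripper's body (75 mm by 180 mm) begins 59 mm behind the grasp point.
Start: joints at [-1.283, 0.124, 1.65, -0, 1.367, -0.083], TCP at [0.236, -0.606, 0.192] pointing down, gripper open.
Joint ranges: [-2.61, 2.61], [-1.02, 2.33], [0.03, 2.71], [-1.35, 4.49], [0.32, 2.68], [-2.91, 2.91]. Speed limits (rad/s): [2.57, 2.57, 3.14, 3.14, 3.14, 3.14].

## Interface

Orientations are given as a rotation vector (axis times angle).
In Python, from cell import manip gives the robot as it stands.
- The arm moves only by the tool apply_moves, never from a script. Its argument "series" is one flat list of numbers, 4 for each row, row after row: the shift along the world's x, y, z scaled (see below), then the turn about the world's z scaled (see below). In form: [dx, dy, dz, spin, dx, dy, dz, spin, ...]. A call has 1 to 10 rows; each row is the pose to reach, as a shift and turn from the pose commanded when the call began, turning the shorter way round; what a row does not reach only later rows make up. The controller multiplies each number of a shift by 20 cm and each number of a turn by pi rad. A row lasts 1/8 s, in which the tool goes at most 62.5 mm and 10.7 degrees, less where a joint would pass 70% of its speed; a pose out of reach is approached as far as the arm can. A call with a number of a shift or a turn outside -1 to 1 is refused whole. A call with a gripper value outside its range is refused whole. "grip" is the gripper's target within -1 to 1 (shut at 1, half-way at 0, fully open at -1), set as the call begins (left out, the last holds). The fingers move at their own pace and stop on an object; "squeeze" is the grip in N (left out, the last holds). Time passes only in rows, so rows that repeat a pose let the fingers close. It gives the time, the measured TCP pose, the force, the opening and the grip force at its end, in the units of the state.
- manip.get_state(): the state, without advancing time (a new reading comes with each control period).
- manip.read_camera(name): name is "scene" or "top" or "wrist"; returns a dict with "color" (480x640x3 uint8, red, green, blue), "depth" (480x640 float32, m along the optical axis (not along the pixel's ray), 0 where there is no reading), "mtx" (3x3 intrinsics, pixels), "cam_to_world" (4x4, takes a point from camera to world coordinates). Camera axes: x right, y down, z forward; pixel columns grow to the right and rows downward; lengths in m; the calibration is good to about 2 mm. A picture is of the moment at which its call begins.
- manip.job_done(): hands the job in; it is judged then, once.
The state is a dict: "time": time; "joint_positions": joint angles; "joint_velocities": joint speeds; "tau": joint torques, N m; "ee_pos": TCP position; "tool_rot": TCP orientation; "contact_force": force on the tool from outside, world axes, zero at the start; "ft_torque": the same for the moment, N m; "gripper_width": opening from 0.0 (shut) to 1.0 (fully open); "grip_force": force on a finger pad.
Only numpy, scipy, OpenCV 4.12 (cv2) and the standard library are available. Lean on these libraries where they do the work, as an engineer would, in place of code of your own. Each camera call takes 0.05 s, during which the arm holds its last target. There are 200 camera calls.

## Task

Set up the gift display: stand the four loose goods from the near edge of the table (soap, candle tin, yellow pillar candle, glass candle) upright in a row on the wooden board, each in the middle of its own slate tile, in order of height, with the lowest next to the brass counter bell that stands at one end of the board and the tallest at the other end. Do not shift that bell or the glass dish, and do not knock any of the goods over.

Things in the scene. Friction and masses are not known exactly. Their poses are not given: they have to be found in the camera images.
- soap: Lowest: soap bar, cream-coloured with a green top, a block 52 (x) x 78 (y) x 26 (z) mm, 0.11 kg, lying flat on the table between the robot and the board or beside the board (two more soaps far back on the table are not meant). Origin: centre of its underside, z up. Grasp across the 52 mm side
- tin: Second lowest: round candle tin with a blue band and a pale grey rim, 64 mm across (62 mm below the rim part, which begins 32 mm up), 45 mm high, 0.11 kg, between the robot and the board or beside it (two more tins far back on the table are not meant). From above it shows a pale open top. Origin: centre of its underside, z up. Grasp round the side
- pillar: Second tallest: plain honey-yellow pillar candle, solid cylinder 50 mm across and 72 mm high (plus a 6 mm wick), 0.14 kg, between the robot and the board or beside it. Origin: centre of its underside, z up. Grasp round the side
- candle: Tallest: white painted glass candle with a colourful pattern, round, 66 mm across, 101 mm high, 0.24 kg, between the robot and the board or beside it. Origin: centre of its underside, z up. Grasp round the side
- tile_1: The leftmost tile seen from the robot: square dark grey slate tile, 84x84 mm, 3 mm thick, fixed on the pale wooden display board (board 104x395 mm, 12 mm thick, lying on the table). Origin: centre of its underside, so its upper face is 3 mm above the origin and 15 mm above the table. y runs along the row of tiles towards tile_1, x across the row away from the robot, z up. The tiles are 95 mm apart in the row, centre to centre
- tile_2: Second from the left: square dark grey slate tile, 84x84 mm, 3 mm thick, fixed on the pale wooden display board (board 104x395 mm, 12 mm thick, lying on the table). Origin: centre of its underside, so its upper face is 3 mm above the origin and 15 mm above the table. y runs along the row of tiles towards tile_1, x across the row away from the robot, z up. The tiles are 95 mm apart in the row, centre to centre
- tile_3: Third from the left: square dark grey slate tile, 84x84 mm, 3 mm thick, fixed on the pale wooden display board (board 104x395 mm, 12 mm thick, lying on the table). Origin: centre of its underside, so its upper face is 3 mm above the origin and 15 mm above the table. y runs along the row of tiles towards tile_1, x across the row away from the robot, z up. The tiles are 95 mm apart in the row, centre to centre
- tile_4: The rightmost tile: square dark grey slate tile, 84x84 mm, 3 mm thick, fixed on the pale wooden display board (board 104x395 mm, 12 mm thick, lying on the table). Origin: centre of its underside, so its upper face is 3 mm above the origin and 15 mm above the table. y runs along the row of tiles towards tile_1, x across the row away from the robot, z up. The tiles are 95 mm apart in the row, centre to centre
- bell: Brass counter bell with a black foot, 82 mm across, 61 mm high, loose, standing on the table just beyond one end of the board (either end): the row starts with the soap at this end. Origin: centre of its underside. Leave it where it is (another bell far back is not meant)
- dish: Clear round glass dish with a butterfly print, 93 mm across, 20 mm high, loose, on the table beyond the other end of the board. Origin: centre of its underside. Leave it where it is
Things that resemble listed ones, but are neither listed nor needed, are in the scene too. Leave any red look-alike of the tin alone.

How it is judged:
By the outcome, as a careful person would: the job done as asked, in the order asked, and still so for the second after the job is handed in, with the robot touching nothing.
It also fails if it takes over 120 s, if anything falls off the work surface, if the arm or the gripper's body presses on something with over 40 N, if the wrist force passes 120 N, or if a joint passes its speed limit or range.

## Working session

There is one attempt and no reset: what is moved stays moved. The work goes in short steps, Python scripts to look and compute and a tool call to move; the robot and the scene stay as the last step left them, time stands still between calls to the robot, and variables do not carry over. Pictures are saved under pics/ and viewed, at most 14 in all, crops included, and the job is handed in when it is done.

Besides the shell and the picture viewer there is one more tool, called after ">>>" in YAML: its name, and indented under it one key for each argument. apply_moves: Moves the arm, as the interface text tells. Its arguments: {"type":"object","properties":{"series":{"type":"array","items":{"type":"number"}},"grip":{"type":"number"},"squeeze":{"type":"number"}},"required":["series"]}

```bash
mkdir -p pics; ls; cat > h.py <<'E'
import numpy as np, cv2
from cell import manip
def cam(n):
    c=manip.read_camera(n); return c
def save(c,f): cv2.imwrite('pics/'+f,c['color'][:,:,::-1])
def ray(c,u,v,z):
    T=c['cam_to_world'];d=T[:3,:3]@np.linalg.solve(c['mtx'],[u,v,1.]);o=T[:3,3]
    return o+d*(z-o[2])/d[2]
def pts(c):
    v,u=np.mgrid[:480,:640];d=c['depth']
    p=np.stack([u,v,np.ones_like(u)],-1)@np.linalg.inv(c['mtx']).T*d[...,None]
    return p@c['cam_to_world'][:3,:3].T+c['cam_to_world'][:3,3]
E
python3 - <<'E'
from h import *
for n in('top','scene'):
    c=cam(n);save(c,n+'0.png');np.savez(n+'0.npz',**c);print(c['cam_to_world'],c['mtx'])
s=manip.get_state();print(s, manip.grip_depth)
E
```

```text
pics
[[-0.01453929 -0.9941647   0.10688851  0.40678684]
 [-0.99988588  0.01401716 -0.00563452  0.04824346]
 [ 0.00410336 -0.10695823 -0.99425505  1.56071156]
 [ 0.          0.          0.          1.        ]] [[602.71110219   0.         310.45635974]
 [  0.         602.71110219 249.64977782]
 [  0.           0.           1.        ]]
[[-0.8051386  -0.43159693  0.40678732  0.12904679]
 [-0.59298029  0.57281251 -0.56591537  0.63581145]
 [ 0.01123448 -0.69685717 -0.71712193  0.79401045]
 [ 0.          0.          0.          1.        ]] [[486.15475911   0.         318.82924474]
 [  0.         486.15475911 236.45981853]
 [  0.           0.           1.        ]]
{'time': 0.1, 'joint_positions': array([-1.28258926e+00,  1.24417055e-01,  1.65152022e+00, -2.14061121e-05,
        1.36750007e+00, -8.26006030e-02]), 'joint_velocities': array([-0.00022933, -0.00148123, -0.00155572, -0.00171811,  0.00046478,
        0.00203589]), 'tau': array([ 3.56907822e-04, -4.18881762e+01, -3.61097968e+01,  7.76430289e-02,
        4.61096980e-02, -8.38731717e-05]), 'ee_pos': array([ 0.23532999, -0.60524281,  0.19103496]), 'tool_rot': array([-3.08594901e+00, -5.78800903e-01,  3.29922569e-04]), 'contact_force': array([-0.44928311, -0.23950483, -0.05795712]), 'ft_torque': array([ 0.02823512,  0.018326  , -0.02738134]), 'grip_force': 0.0, 'gripper_width': 0.9975519223689917} 0.0188
```

View pics/top0.png

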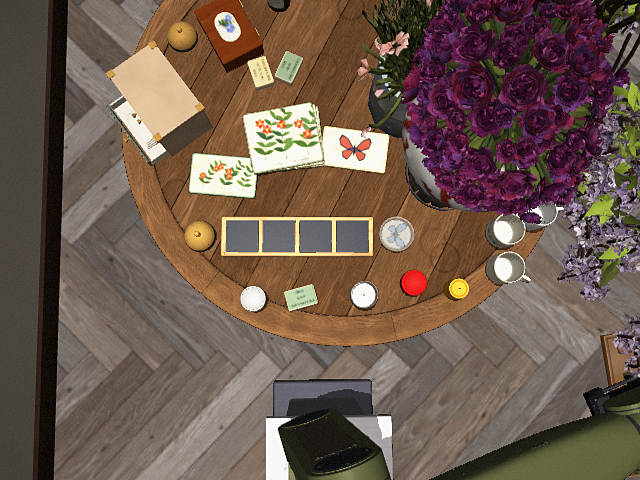

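View pics/scene0.png

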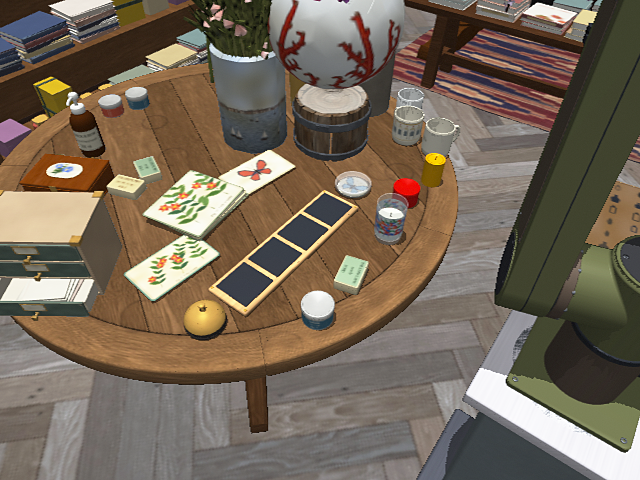

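```bash
cat > m.py <<'E'
from h import *
from scipy.spatial.transform import Rotation as R
c=dict(np.load('top0.npz'));P=pts(c);hsv=cv2.cvtColor(c['color'],cv2.COLOR_RGB2HSV)
Z=P[...,2]
print('table z',np.median(Z[300:310,180:230]), Z[236,330])
for n,(u,v,h) in dict(tin=(253,299,45),soap=(300,297,26),candle=(363,294,101),red=(414,283,45),pillar=(459,289,72),bell=(200,236,61),dish=(397,234,20),mug=(507,268,90)).items():
    w=28;s=np.s_[v-w:v+w,u-w:u+w]
    m=(Z[s]>h/1000*.6)&(Z[s]<.15)
    k,l,st,ce=cv2.connectedComponentsWithStats(m.astype(np.uint8))
    lab=l[w,w] or 1+np.argmax(st[1:,4]);q=P[s][l==lab]
    zt=np.percentile(q[:,2],90)
    rc=cv2.minAreaRect((q[np.abs(q[:,2]-zt)<.012][:,:2]*1000).astype(np.float32))
    print(n,len(q),'ztop',zt.round(3),'rect',np.round(rc[0],1),np.round(rc[1],1),round(rc[2],1))
m=((hsv[...,2]<95)&(hsv[...,1]<90)).astype(np.uint8);m[:210]=0;m[262:]=0;m[:,:215]=0;m[:,380:]=0
k,l,st,ce=cv2.connectedComponentsWithStats(m)
for i in range(1,k):
    if st[i,4]>300:
        cs=max(cv2.findContours((l==i).astype(np.uint8),0,1)[0],key=cv2.contourArea)
        W=np.array([ray(c,*p[0],.015)[:2]*1000 for p in cs],np.float32);r=cv2.minAreaRect(W);print('tile',np.round(r[0],1),np.round(r[1],1),round(r[2],1))
# soap by colour: non-brown
s=manip.get_state();print('toolR',R.from_rotvec(s['tool_rot']).as_matrix().round(3))
a=cv2.resize(c['color'][255:325,225:485],(780,210),interpolation=2)
b=cv2.resize(dict(np.load('scene0.npz'))['color'][140:335,280:460],None,fx=1.9,fy=1.9,interpolation=2)
o=np.zeros((210+b.shape[0],780,3),np.uint8);o[:210]=a;o[210:,:b.shape[1]]=b
cv2.imwrite('pics/crop.png',o[:,:,::-1])
E
python3 m.py
```

```text
table z -0.7557835923217628 0.012147975806570788
tin 522 ztop 0.048 rect [450.  186.8] [63.1 60.2] 88.9
soap 627 ztop 0.03 rect [451.5  66.4] [52.2 77.9] 14.8
candle 388 ztop 0.1 rect [454.3 -88.2] [64.  63.2] 89.9
red 523 ztop 0.048 rect [ 484.4 -219.6] [63.5 60.8] 88.3
pillar 366 ztop 0.073 rect [ 466.3 -324.5] [48.9 48.3] 67.0
bell 331 ztop 0.048 rect [614.4 324.3] [56.3 61. ] 75.0
dish 380 ztop 0.022 rect [ 611.7 -182.4] [90.5 90.8] 14.6
mug 401 ztop 0.084 rect [ 516.1 -452.4] [80. 84.] 12.4
toolR [[ 0.932  0.362 -0.001]
 [ 0.362 -0.932  0.002]
 [ 0.    -0.002 -1.   ]]
```

View pics/crop.png

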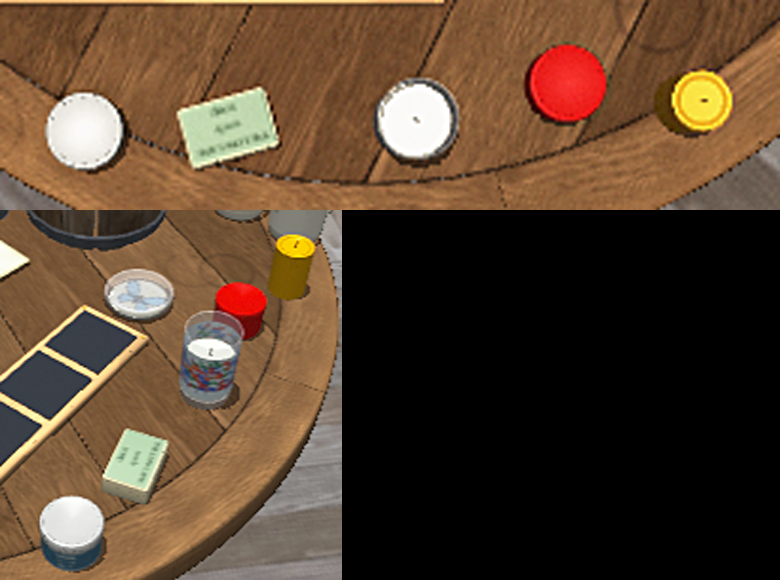

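```bash
cat > m2.py <<'E'
from h import *
c=dict(np.load('top0.npz'));P=pts(c);col=c['color'].astype(int)
print(col[236,242],col[236,260],col[236,224])
m=((col[...,0]<90)&(abs(col[...,0]-col[...,2])<40)&(col[...,2]>=col[...,0]-5)).astype(np.uint8);m[:212]=0;m[262:]=0;m[:,:215]=0;m[:,:][:,378:]=0
k,l,st,ce=cv2.connectedComponentsWithStats(m)
for i in range(1,k):
    if st[i,4]>300:
        cs=max(cv2.findContours((l==i).astype(np.uint8),0,1)[0],key=cv2.contourArea)
        W=np.array([ray(c,*p[0],.015)[:2]*1000 for p in cs],np.float32);r=cv2.minAreaRect(W);print('tile',np.round(r[0],1),np.round(r[1],1),round(r[2],1))
for t in [(.61,-.07),(.61,-.165),(.61,.2)]:
    d=np.hypot(P[...,0]-t[0],P[...,1]-t[1])
    for a,b in((.03,.1),(.1,.2),(.2,.35),(.35,.6),(.6,1.2)):
        mm=(P[...,2]>a)&(P[...,2]<b); 
        j=np.argmin(np.where(mm,d,9)); print(t,a,b,d.flat[j].round(3),P.reshape(-1,3)[j].round(3))
E
python3 m2.py
```

```text
[105 110 112] [255 245 175] [255 238 164]
(0.61, -0.07) 0.03 0.1 0.125 [ 0.486 -0.082  0.096]
(0.61, -0.07) 0.1 0.2 0.125 [ 0.485 -0.079  0.105]
(0.61, -0.07) 0.2 0.35 0.134 [ 0.689 -0.178  0.334]
(0.61, -0.07) 0.35 0.6 0.093 [ 0.666 -0.144  0.596]
(0.61, -0.07) 0.6 1.2 0.092 [ 0.662 -0.146  0.601]
(0.61, -0.165) 0.03 0.1 0.106 [ 0.515 -0.212  0.036]
(0.61, -0.165) 0.1 0.2 0.116 [ 0.7   -0.237  0.112]
(0.61, -0.165) 0.2 0.35 0.061 [ 0.657 -0.203  0.346]
(0.61, -0.165) 0.35 0.6 0.013 [ 0.621 -0.171  0.56 ]
(0.61, -0.165) 0.6 1.2 0.041 [ 0.633 -0.2    0.605]
(0.61, 0.2) 0.03 0.1 0.091 [0.618 0.291 0.03 ]
(0.61, 0.2) 0.1 0.2 0.289 [0.825 0.393 0.167]
(0.61, 0.2) 0.2 0.35 0.314 [ 0.774 -0.067  0.339]
(0.61, 0.2) 0.35 0.6 0.323 [ 0.778 -0.076  0.356]
(0.61, 0.2) 0.6 1.2 0.349 [ 0.665 -0.144  0.603]
```

```bash
sed -i 's/<90)&/<150)\&/; s/>=col\[...,0\]-5/>=col[...,0]-2/' m2.py; python3 m2.py | grep tile
```

```text
tile [611.1 217.2] [80.8 78.2] 89.2
tile [609.7 121.7] [80.5 78.2] 89.2
tile [608.4  26. ] [80.1 78.2] 89.2
tile [607.1 -67.3] [80.8 78.2] 89.2
```

>>> apply_moves:
  series: [0.5, 1, 0, 0.15, 0.5, 1, 0, 0.15, 0.5, 1, 0, 0.15, 0.5, 1, 0, 0.15]
  grip: -1
  squeeze: 20

```text
time: 0.6
ee_pos: [0.3362, -0.4031, 0.1916]
tool_rot: [-2.865, -1.286, -0.0]
contact_force: [-0.7, 0.3, 0.3]
gripper_width: 1.0
grip_force: 0.0
```

>>> apply_moves:
  series: [0.3, 1, 0, 0.15, 0.3, 1, 0, 0.15, 0.3, 1, 0, 0.15, 0.3, 1, 0, 0.15]

```text
time: 1.1
ee_pos: [0.3957, -0.2029, 0.1917]
tool_rot: [-2.484, -1.922, -0.0]
contact_force: [1.0, -0.1, -0.4]
gripper_width: 1.001
grip_force: 0.0
```

>>> apply_moves:
  series: [0.25, 1, -0.2, 0.164, 0.25, 1, -0.2, 0.164, 0.25, 1, -0.2, 0.164, 0.25, 1, -0.2, 0.164]

```text
time: 1.6
ee_pos: [0.4448, -0.0029, 0.1508]
tool_rot: [-1.911, -2.491, 0.001]
contact_force: [-0.1, -0.4, -0.2]
gripper_width: 1.0
grip_force: 0.0
```

>>> apply_moves:
  series: [0.03, 0.345, 0, 0, 0.03, 0.345, 0, 0, 0.03, 0.345, 0, 0]

```text
time: 1.98
ee_pos: [0.4512, 0.0632, 0.1518]
tool_rot: [-1.916, -2.49, 0.001]
contact_force: [-0.5, -0.9, 0.2]
gripper_width: 0.997
grip_force: 0.0
```

```bash
python3 - <<'E'
from h import *
c=cam('wrist');save(c,'w1.png');print(c['cam_to_world'].round(3));print(manip.get_state()['ee_pos'])
P=pts(c);col=c['color'].astype(int)
m=((col[...,1]>col[...,0]+8)&(col[...,1]>120)&(P[...,2]>.015)&(P[...,2]<.04)).astype(np.uint8)
k,l,st,ce=cv2.connectedComponentsWithStats(m);i=1+np.argmax(st[1:,4])
q=P[l==i];print(len(q),np.median(q[:,2]),cv2.minAreaRect((q[:,:2]*1000).astype(np.float32)))
E
```

```text
[[ 0.967  0.245  0.072  0.432]
 [ 0.255 -0.927 -0.273  0.14 ]
 [-0.     0.282 -0.959  0.344]
 [ 0.     0.     0.     1.   ]]
[0.45130881 0.06255479 0.15189167]
4469 0.025344015223947025 ((453.0865478515625, 64.83740997314453), (47.03753662109375, 72.80206298828125), 15.0686616897583)
```

View pics/w1.png

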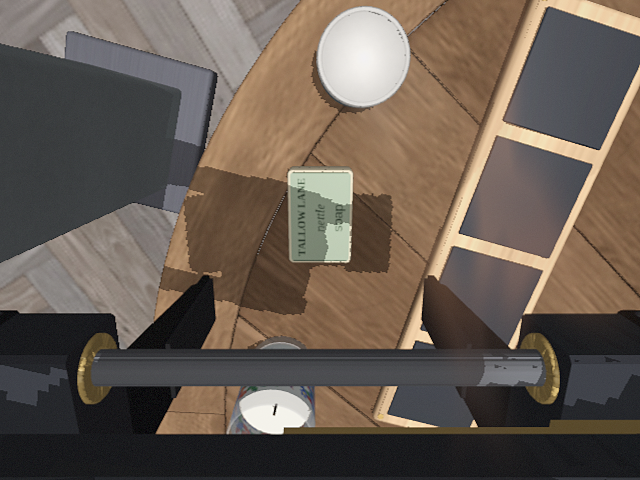

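>>> apply_moves:
  series: [0.005, 0.01, -0.3, 0, 0.005, 0.01, -0.55, 0, 0.005, 0.01, -0.68, 0, 0.005, 0.01, -0.73, 0, 0.005, 0.01, -0.73, 0]

```text
time: 2.65
ee_pos: [0.4526, 0.0643, 0.0062]
tool_rot: [-1.92, -2.487, 0.0]
contact_force: [-0.1, -0.3, -0.5]
gripper_width: 0.998
grip_force: 0.0
```

>>> apply_moves:
  series: [0, 0, 0, 0, 0, 0, 0, 0, 0, 0, 0, 0, 0, 0, 0, 0, 0, 0, 0, 0, 0, 0, 0, 0]
  grip: 1
  squeeze: 20

```text
time: 3.4
ee_pos: [0.4524, 0.0652, 0.0061]
tool_rot: [-1.917, -2.488, 0.0]
contact_force: [0.4, -0.8, 0.3]
gripper_width: 0.427
grip_force: 0.0
```

>>> apply_moves:
  series: [0, 0, 0, 0, 0, 0, 0, 0, 0, 0, 0, 0]

```text
time: 3.78
ee_pos: [0.4525, 0.0652, 0.0061]
tool_rot: [-1.918, -2.488, 0.0]
contact_force: [0.5, -0.4, 0.8]
gripper_width: 0.109
grip_force: 0.0
```

```bash
python3 - <<'E'
from h import *
c=cam('wrist');save(c,'w2.png');print(manip.get_state()['gripper_width'])
E
```

```text
0.06710240403314807
```

View pics/w2.png

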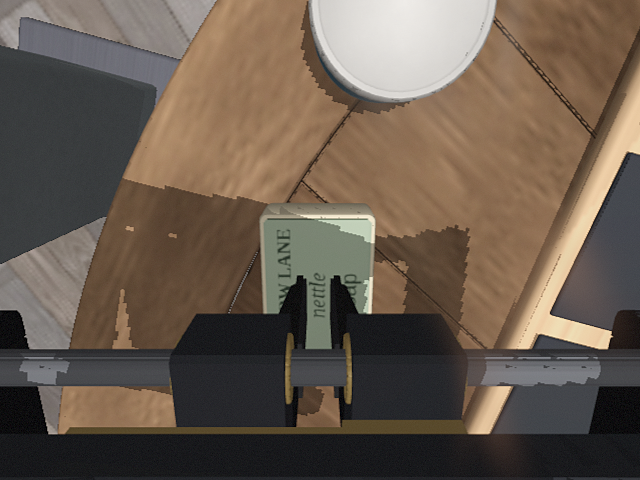

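```bash
python3 - <<'E'
from h import *
c=cam('wrist');P=pts(c);s=manip.get_state();print(s['ee_pos'],s['tool_rot'],s['gripper_width'],s['contact_force'],s['joint_positions'])
print(c['cam_to_world'].round(3), c['mtx'])
for u,v in [(300,282),(300,300),(341,282),(341,300),(290,240),(340,240),(320,270),(320,300),(320,340),(180,260),(450,200),(400,50),(480,150),(600,250)]: print(u,v,c['depth'][v,u].round(3),P[v,u].round(4))
E
```

```text
[0.45247234 0.06518177 0.00614269] [-1.91748013e+00 -2.48846188e+00  7.29223031e-05] 0.037174009983154184 [-0.27773016 -0.29492919 -0.64259088] [ 2.55473395e-02 -1.10124970e-01  2.22184850e+00  8.49804146e-06
  1.02995174e+00 -2.32207648e-01]
[[ 0.967  0.243  0.072  0.433]
 [ 0.254 -0.928 -0.273  0.142]
 [ 0.001  0.282 -0.959  0.198]
 [ 0.     0.     0.     1.   ]] [[405.76604348   0.         318.04058146]
 [  0.         405.76604348 236.68415966]
 [  0.           0.           1.        ]]
300 282 0.186 [0.4436 0.0694 0.0251]
300 300 0.157 [0.4436 0.0745 0.0547]
341 282 0.186 [0.4617 0.0743 0.0254]
341 300 0.156 [0.4588 0.0788 0.0553]
290 240 0.181 [0.4344 0.0879 0.0252]
340 240 0.181 [0.4559 0.0935 0.0249]
320 270 0.185 [0.4509 0.0775 0.0252]
320 300 0.188 [0.4546 0.0634 0.0259]
320 340 0.194 [0.4601 0.0429 0.0254]
180 260 0.21 [ 3.82e-01  5.50e-02 -2.00e-04]
450 200 0.202 [ 0.5067  0.1202 -0.0009]
400 50 0.142 [0.4551 0.1708 0.0436]
480 150 0.194 [ 5.120e-01  1.469e-01 -1.000e-04]
600 250 0.195 [0.5795 0.117  0.0131]
```

```bash
python3 - <<'E'
from h import *
c=cam('wrist');P=pts(c)
m=c['depth'][270:320,280:360]
for v in range(272,312,3): print(v,[f"{P[v,u,2]*1000:.0f}" for u in range(284,360,4)])
for v in range(272,312,6): print(v,c['color'][v,300],c['color'][v,340])
E
```

```text
272 ['26', '26', '26', '25', '25', '26', '25', '25', '26', '26', '25', '25', '25', '25', '26', '25', '27', '25', '25']
275 ['24', '26', '25', '25', '26', '25', '29', '25', '25', '25', '26', '30', '25', '25', '25', '24', '26', '26', '26']
278 ['24', '27', '25', '25', '25', '25', '30', '27', '25', '25', '28', '31', '32', '24', '25', '25', '26', '25', '25']
281 ['26', '25', '27', '25', '25', '25', '35', '31', '26', '26', '32', '35', '35', '24', '25', '25', '26', '26', '24']
284 ['25', '25', '25', '25', '24', '39', '39', '35', '25', '25', '35', '39', '37', '25', '26', '25', '26', '26', '25']
287 ['25', '25', '26', '25', '41', '42', '42', '38', '25', '26', '39', '43', '41', '41', '26', '26', '25', '25', '24']
290 ['26', '26', '26', '25', '45', '45', '45', '42', '26', '26', '41', '45', '44', '45', '25', '25', '26', '26', '25']
293 ['25', '26', '26', '46', '47', '47', '48', '43', '25', '24', '44', '48', '47', '48', '48', '26', '26', '25', '26']
296 ['25', '25', '26', '51', '51', '50', '49', '47', '26', '26', '48', '51', '198', '51', '50', '25', '26', '25', '25']
299 ['26', '24', '198', '54', '53', '53', '54', '50', '26', '25', '50', '53', '53', '53', '52', '26', '26', '25', '25']
302 ['26', '26', '26', '55', '56', '56', '55', '52', '25', '25', '53', '57', '56', '56', '57', '55', '26', '27', '25']
305 ['25', '27', '57', '59', '59', '59', '59', '56', '26', '26', '55', '59', '59', '58', '58', '57', '25', '25', '26']
308 ['25', '25', '61', '60', '61', '61', '62', '58', '25', '25', '57', '61', '61', '61', '60', '60', '24', '26', '25']
311 ['27', '25', '64', '64', '64', '65', '63', '60', '26', '26', '60', '63', '64', '64', '64', '64', '62', '26', '25']
272 [122 132 114] [122 133 114]
278 [121 130 113] [121 130 114]
284 [114 124 107] [123 131 113]
290 [11 10 10] [107 118 100]
296 [12 14 14] [ 8  6 12]
302 [13 13 15] [15 15 13]
308 [12 11 13] [18 14 14]
```

>>> apply_moves:
  series: [0, 0, 0, 0, 0, 0, 0, 0, 0, 0, 0, 0, 0, 0, 0, 0, 0, 0, 0, 0, 0, 0, 0, 0, 0, 0, 0, 0, 0, 0, 0, 0, 0, 0, 0, 0, 0, 0, 0, 0]
  grip: -1

```text
time: 5.18
ee_pos: [0.4525, 0.0652, 0.0062]
tool_rot: [1.918, 2.488, -0.0]
contact_force: [-0.2, 0.1, -0.4]
gripper_width: 0.984
grip_force: 0.0
```

```bash
python3 - <<'E'
from h import *
c=cam('wrist');P=pts(c);s=manip.get_state();print(s['ee_pos'],s['gripper_width'])
for v in range(266,300,3): print(v,[f"{P[v,u,2]*1000:.0f}" for u in range(188,224,3)],[f"{P[v,u,2]*1000:.0f}" for u in range(414,450,3)])
z=P[...,2];m=(z>.012)&(c['color'].max(2)<40);m[:240]=0;m[320:]=0;m[:,250:380]=0
vs,us=np.nonzero(m);i=np.argsort(z[m])[:20];print([(us[j],vs[j],P[vs[j],us[j]].round(3)) for j in i[::4]])
E
```

```text
[0.45249058 0.0651723  0.00614254] 0.9942666949196727
266 ['-2', '-2', '0', '0', '-2', '-1', '-2', '-0', '-1', '0', '-0', '-0'] ['0', '-2', '-1', '-1', '-1', '-0', '-1', '-1', '-1', '-0', '0', '-1']
269 ['-1', '-1', '-1', '-0', '-0', '-0', '-1', '-0', '-1', '-1', '-0', '-2'] ['-0', '-0', '-2', '-1', '-0', '-0', '-1', '-1', '-1', '-0', '-0', '-0']
272 ['-1', '-1', '-1', '0', '0', '-0', '-1', '-1', '-1', '-1', '0', '-0'] ['0', '-2', '-0', '-1', '-0', '-1', '-0', '-0', '0', '-1', '-1', '-0']
275 ['-1', '-1', '-1', '-1', '-1', '-1', '29', '28', '0', '-1', '-0', '0'] ['-1', '-1', '-2', '0', '28', '28', '28', '0', '-2', '1', '-0', '-0']
278 ['-0', '-1', '-1', '0', '-2', '32', '32', '32', '28', '-1', '-1', '-0'] ['-1', '-1', '-1', '29', '29', '32', '33', '-1', '-1', '-1', '-1', '-2']
281 ['-1', '-1', '-1', '0', '-1', '35', '35', '32', '31', '28', '-1', '-1'] ['-2', '-1', '-1', '31', '31', '33', '35', '35', '-2', '0', '-1', '-0']
284 ['-1', '-0', '-1', '38', '38', '38', '37', '36', '33', '28', '-0', '-1'] ['-1', '-1', '-0', '30', '34', '35', '37', '39', '38', '39', '-1', '-1']
287 ['-1', '-0
[... 345 characters left out ...]
30', '-1', '-0'] ['-0', '0', '-0', '30', '198', '40', '44', '45', '48', '48', '47', '48']
296 ['50', '52', '51', '51', '47', '47', '43', '39', '35', '198', '0', '-0'] ['-0', '-2', '-2', '31', '38', '41', '46', '47', '47', '51', '51', '51']
299 ['53', '52', '53', '51', '50', '48', '45', '38', '35', '30', '-1', '-2'] ['-1', '-0', '-0', '33', '37', '42', '45', '49', '51', '52', '54', '53']
[(np.int64(555), np.int64(301), array([0.57 , 0.086, 0.012])), (np.int64(552), np.int64(308), array([0.57 , 0.083, 0.013])), (np.int64(420), np.int64(308), array([0.5  , 0.072, 0.028])), (np.int64(421), np.int64(299), array([0.499, 0.077, 0.029])), (np.int64(206), np.int64(275), array([0.402, 0.064, 0.029]))]
```

The camera shows the true fingertips about 22 mm higher than `ee_pos` says: the depth reading puts them at 28 mm while `ee_pos` z is 6 mm. They closed over the soap without touching it. I'll allow for this offset from here on.

>>> apply_moves:
  series: [0, 0, -0.05, 0, 0, 0, -0.1, 0, 0, 0, -0.1, 0]

```text
time: 5.6
ee_pos: [0.4511, 0.0651, -0.0154]
tool_rot: [-1.916, -2.487, 0.003]
contact_force: [0.6, 0.7, 0.4]
gripper_width: 0.999
grip_force: 0.0
```

>>> apply_moves:
  series: [0, 0, 0, 0, 0, 0, 0, 0, 0, 0, 0, 0, 0, 0, 0, 0, 0, 0, 0, 0, 0, 0, 0, 0, 0, 0, 0, 0, 0, 0, 0, 0]
  grip: 1

```text
time: 6.6
ee_pos: [0.4526, 0.0652, -0.0137]
tool_rot: [1.918, 2.488, 0.0]
contact_force: [-1.8, 0.3, 1.6]
gripper_width: 0.542
grip_force: 20.0
```

>>> apply_moves:
  series: [0, 0, 0.3, 0, 0, 0, 0.45, 0, 0.25, 0.25, 0.45, -0.04, 0.5, 0.5, 0.45, -0.0865, 0.7, 0.7, 0.45, -0.0865, 0.79, 0.76, 0.45, -0.0865, 0.79, 0.76, 0.45, -0.0865, 0.79, 0.76, 0.45, -0.0865]

```text
time: 7.6
ee_pos: [0.6095, 0.2167, 0.0752]
tool_rot: [-2.236, -2.205, 0.003]
contact_force: [-0.1, 0.5, -0.7]
gripper_width: 0.542
grip_force: 20.0
```

>>> apply_moves:
  series: [0, 0, -0.2, 0, 0, 0, -0.3, 0, 0, 0, -0.35, 0, 0, 0, -0.37, 0, 0, 0, -0.37, 0]

```text
time: 8.22
ee_pos: [0.611, 0.2172, 0.0029]
tool_rot: [2.237, 2.205, 0.001]
contact_force: [0.2, 0.6, -1.1]
gripper_width: 0.547
grip_force: 20.0
```

>>> apply_moves:
  series: [0, 0, -0.005, 0, 0, 0, -0.005, 0, 0, 0, -0.005, 0, 0, 0, -0.005, 0]
  grip: 0.2

```text
time: 8.72
ee_pos: [0.6106, 0.2172, 0.0013]
tool_rot: [2.237, 2.206, 0.0]
contact_force: [0.1, -0.3, -1.1]
gripper_width: 0.547
grip_force: 20.0
```

>>> apply_moves:
  series: [0, 0, -0.005, 0, 0, 0, -0.005, 0]

```text
time: 8.98
ee_pos: [0.6106, 0.2172, 0.0013]
tool_rot: [-2.237, -2.206, 0.0]
contact_force: [-3.6, -1.8, 4.6]
gripper_width: 0.552
grip_force: 20.0
```

>>> apply_moves:
  series: [0, 0, -0.005, 0, 0, 0, -0.005, 0]

```text
time: 9.22
ee_pos: [0.6106, 0.2173, 0.0013]
tool_rot: [-2.237, -2.206, 0.001]
contact_force: [-5.5, -1.2, 10.5]
gripper_width: 0.543
grip_force: 20.0
```

Contact. I'll release and lift.

>>> apply_moves:
  series: [0, 0, 0.005, 0, 0, 0, 0.005, 0, 0, 0, 0.005, 0, 0, 0, 0.005, 0, 0, 0, 0.005, 0, 0, 0, 0.005, 0]
  grip: -1

```text
time: 9.98
ee_pos: [0.6105, 0.2172, 0.0001]
tool_rot: [-2.237, -2.206, 0.0]
contact_force: [-0.5, 0.8, 0.1]
gripper_width: 0.997
grip_force: 0.0
```

>>> apply_moves:
  series: [0, 0, 0.2, 0, 0, 0, 0.4, 0, 0, 0, 0.7, 0, 0, 0, 0.7, 0]

```text
time: 10.48
ee_pos: [0.6146, 0.2183, 0.1478]
tool_rot: [2.232, 2.201, 0.017]
contact_force: [0.3, -1.0, -0.2]
gripper_width: 0.999
grip_force: 0.0
```

```bash
python3 - <<'E'
from h import *
c=cam('wrist');save(c,'w3.png');P=pts(c);z=P[...,2];print(manip.get_state()['ee_pos'])
def rect(m,n):
    k,l,st,ce=cv2.connectedComponentsWithStats(m.astype(np.uint8))
    for i in range(1,k):
        if st[i,4]>800:
            q=P[l==i];r=cv2.minAreaRect((q[:,:2]*1000).astype(np.float32));print(n,ce[i].round(),np.round(r[0],1),np.round(r[1],1),round(r[2],1))
col=c['color'].astype(int)
rect((z>.034)&(z<.046)&(col[...,1]>100),'soap/tin')
rect((z>.008)&(z<.02)&(col[...,0]<150)&(col[...,2]>=col[...,0]-2),'tile')
rect((z>.038)&(z<.052)&(col.min(2)>150),'tin')
E
```

```text
[0.61262003 0.2177855  0.14409193]
soap/tin [315.  76.] [616.6 324.9] [58.9 59.3] 0.7
soap/tin [312. 223.] [611.8 217.9] [77.4 51.7] 89.1
soap/tin [106. 269.] [451.8 186.1] [61.8 63.4] 22.2
tile [320. 217.] [613.9 215.6] [83.  82.9] 88.9
tile [314. 315.] [612.3 129.3] [66.  82.9] 88.8
tile [313. 406.] [610.6  31.1] [55.2 82.5] 89.8
tin [318. 193.] [611.9 241.2] [29.1 50.5] 89.1
tin [ 90. 248.] [441.8 203.4] [57.  22.2] 28.7
```

View pics/w3.png

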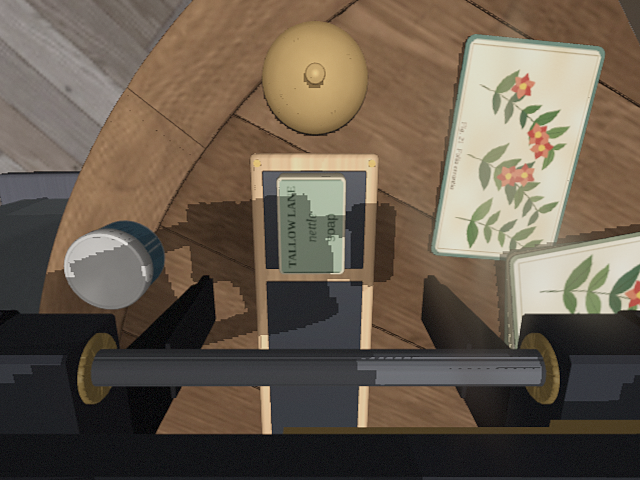

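>>> apply_moves:
  series: [-0.3, -0.05, 0, 0, -0.6, -0.1, 0, 0, -0.8, -0.154, -0.2, 0, -0.8, -0.154, -0.2, 0, -0.8, -0.154, -0.2, 0, -0.8, -0.154, -0.2, 0]

```text
time: 11.28
ee_pos: [0.4527, 0.1869, 0.1018]
tool_rot: [2.236, 2.205, 0.004]
contact_force: [0.6, 0.0, 0.1]
gripper_width: 0.997
grip_force: 0.0
```

>>> apply_moves:
  series: [-0.005, 0, -0.2, 0, -0.005, 0, -0.4, 0, -0.005, 0, -0.53, 0, -0.005, 0, -0.595, 0, -0.005, 0, -0.595, 0]

```text
time: 11.9
ee_pos: [0.4502, 0.1865, -0.0188]
tool_rot: [-2.237, -2.206, 0.0]
contact_force: [-0.1, 0.6, -0.1]
gripper_width: 1.003
grip_force: 0.0
```

>>> apply_moves:
  series: [0, 0, 0, 0, 0, 0, 0, 0, 0, 0, 0, 0, 0, 0, 0, 0, 0, 0, 0, 0, 0, 0, 0, 0]
  grip: 1

```text
time: 12.65
ee_pos: [0.4501, 0.1865, -0.0183]
tool_rot: [2.237, 2.205, 0.001]
contact_force: [1.7, -0.2, 2.7]
gripper_width: 0.663
grip_force: 20.0
```

>>> apply_moves:
  series: [0, 0, 0.2, 0, 0, 0, 0.45, 0, 0.25, -0.1, 0.45, 0, 0.5, -0.2, 0.45, 0, 0.75, -0.325, 0.45, 0, 0.805, -0.325, 0.45, 0, 0.805, -0.325, 0.45, 0, 0.805, -0.325, 0.45, 0]

```text
time: 13.65
ee_pos: [0.6088, 0.122, 0.0703]
tool_rot: [-2.235, -2.206, 0.002]
contact_force: [-0.4, 0.0, -1.5]
gripper_width: 0.664
grip_force: 20.0
```

>>> apply_moves:
  series: [0, 0, -0.2, 0, 0, 0, -0.3, 0, 0, 0, -0.35, 0, 0, 0, -0.37, 0, 0, 0, -0.37, 0]

```text
time: 14.28
ee_pos: [0.611, 0.1215, -0.0021]
tool_rot: [2.236, 2.205, 0.001]
contact_force: [0.0, 0.6, -1.2]
gripper_width: 0.66
grip_force: 20.0
```

>>> apply_moves:
  series: [0, 0, -0.008, 0, 0, 0, -0.008, 0, 0, 0, -0.008, 0]

```text
time: 14.65
ee_pos: [0.6116, 0.1214, -0.0033]
tool_rot: [2.236, 2.205, 0.003]
contact_force: [0.8, -0.1, 2.9]
gripper_width: 0.658
grip_force: 20.0
```

>>> apply_moves:
  series: [0, 0, 0.003, 0, 0, 0, 0.003, 0, 0, 0, 0.003, 0, 0, 0, 0.003, 0, 0, 0, 0.003, 0]
  grip: -1

```text
time: 15.28
ee_pos: [0.6104, 0.1214, -0.004]
tool_rot: [-2.237, -2.206, 0.0]
contact_force: [0.8, -0.2, 0.3]
gripper_width: 0.997
grip_force: 0.0
```

>>> apply_moves:
  series: [0, 0, 0.2, 0, 0, 0, 0.5, 0, 0, 0, 0.8, 0, -0.4, -0.3, 0.8, 0, -0.7, -0.6, 0.8, 0, -0.7, -0.9, 0.8, 0, -0.7, -1, 0.8, 0, -0.7, -1, 0.8, 0]

```text
time: 16.27
ee_pos: [0.4695, -0.0815, 0.1564]
tool_rot: [2.243, 2.199, 0.0]
contact_force: [-0.4, 0.5, -0.8]
gripper_width: 1.004
grip_force: 0.0
```

>>> apply_moves:
  series: [0, -0.3, 0, 0, 0, -0.6, 0, 0, 0, -0.9, 0, 0, 0, -1, 0, 0, 0, -1, 0, 0]

```text
time: 16.9
ee_pos: [0.4708, -0.2785, 0.1558]
tool_rot: [-2.237, -2.204, -0.001]
contact_force: [-0.3, 0.1, 0.1]
gripper_width: 1.004
grip_force: 0.0
```

>>> apply_moves:
  series: [-0.02, -0.23, 0, 0, -0.02, -0.23, 0, 0, -0.02, -0.23, 0, 0, -0.02, -0.23, -0.2, 0, -0.02, -0.23, -0.4, 0, -0.02, -0.23, -0.6, 0, -0.02, -0.23, -0.73, 0, -0.02, -0.23, -0.73, 0]

```text
time: 17.9
ee_pos: [0.4651, -0.3214, 0.0077]
tool_rot: [-2.231, -2.204, 0.0]
contact_force: [0.5, 0.7, -0.9]
gripper_width: 1.0
grip_force: 0.0
```

>>> apply_moves:
  series: [0, 0, 0, 0, 0, 0, 0, 0, 0, 0, 0, 0, 0, 0, 0, 0, 0, 0, 0, 0, 0, 0, 0, 0, 0, 0, 0, 0]
  grip: 1

```text
time: 18.77
ee_pos: [0.4666, -0.3248, 0.0103]
tool_rot: [2.237, 2.206, -0.0]
contact_force: [-0.8, 0.0, 1.5]
gripper_width: 0.522
grip_force: 20.0
```

>>> apply_moves:
  series: [0, 0, 0.2, 0, 0, 0, 0.5, 0, 0, 0.1, 0.65, 0, 0, 0.4, 0.65, 0, 0, 0.7, 0.65, 0, 0, 1, 0.65, 0, 0, 1, 0.65, 0, 0, 1, 0.65, 0]

```text
time: 19.77
ee_pos: [0.4664, -0.1247, 0.1399]
tool_rot: [-2.236, -2.207, 0.001]
contact_force: [0.1, -1.0, -0.4]
gripper_width: 0.518
grip_force: 20.0
```

>>> apply_moves:
  series: [0.15, 0.25, 0, 0, 0.4, 0.5, 0, 0, 0.6, 0.7, 0, 0, 0.715, 0.755, 0, 0, 0.715, 0.755, -0.15, 0, 0.715, 0.755, -0.35, 0, 0.715, 0.755, -0.48, 0, 0.715, 0.755, -0.56, 0, 0.715, 0.755, -0.56, 0]

```text
time: 20.9
ee_pos: [0.6095, 0.0253, 0.0273]
tool_rot: [-2.238, -2.203, 0.002]
contact_force: [1.2, -0.4, -0.6]
gripper_width: 0.522
grip_force: 20.0
```

>>> apply_moves:
  series: [0, 0.005, -0.007, 0, 0, 0.005, -0.014, 0, 0, 0.005, -0.014, 0]

```text
time: 21.28
ee_pos: [0.6098, 0.0274, 0.0259]
tool_rot: [2.236, 2.205, 0.001]
contact_force: [0.4, -0.3, -0.8]
gripper_width: 0.521
grip_force: 20.0
```

>>> apply_moves:
  series: [0, 0, -0.007, 0, 0, 0, -0.007, 0, 0, 0, -0.007, 0]

```text
time: 21.65
ee_pos: [0.6099, 0.0274, 0.0248]
tool_rot: [2.237, 2.206, 0.001]
contact_force: [-0.6, 0.3, 3.5]
gripper_width: 0.521
grip_force: 20.0
```

>>> apply_moves:
  series: [0, 0, 0.003, 0, 0, 0, 0.003, 0, 0, 0, 0.003, 0, 0, 0, 0.003, 0, 0, 0, 0.003, 0]
  grip: -1

```text
time: 22.28
ee_pos: [0.6095, 0.0274, 0.0245]
tool_rot: [-2.237, -2.206, 0.0]
contact_force: [-0.1, -0.5, 0.1]
gripper_width: 0.974
grip_force: 0.0
```

>>> apply_moves:
  series: [0, 0, 0.2, 0, 0, 0, 0.5, 0, 0, 0, 0.7, 0, -0.25, -0.2, 0.7, 0, -0.5, -0.4, 0.7, 0, -0.78, -0.58, 0.7, 0, -0.78, -0.58, 0.7, 0, -0.78, -0.58, 0.7, 0, -0.78, -0.58, 0.7, 0]

```text
time: 23.4
ee_pos: [0.4546, -0.0882, 0.1649]
tool_rot: [2.236, 2.207, 0.001]
contact_force: [-0.1, 0.2, 0.6]
gripper_width: 1.0
grip_force: 0.0
```

```bash
python3 - <<'E'
from h import *
c=cam('top');save(c,'top2.png');P=pts(c);print(manip.get_state()['ee_pos'])
c=cam('wrist');save(c,'w4.png');P=pts(c);z=P[...,2]
def rect(m,n):
    k,l,st,ce=cv2.connectedComponentsWithStats(m.astype(np.uint8))
    for i in range(1,k):
        if st[i,4]>800:
            q=P[l==i];r=cv2.minAreaRect((q[:,:2]*1000).astype(np.float32));print(n,ce[i].round(),np.round(r[0],1),np.round(r[1],1),round(r[2],1))
rect((z>.07)&(z<.105),'candle/pillar')
E
```

```text
[ 0.45453517 -0.08812824  0.16481709]
candle/pillar [563.  55.] [610.7  25.8] [49.4 49.9] 88.0
candle/pillar [319. 249.] [456.  -89.6] [65.3 65.5] 1.6
```

View pics/w4.png

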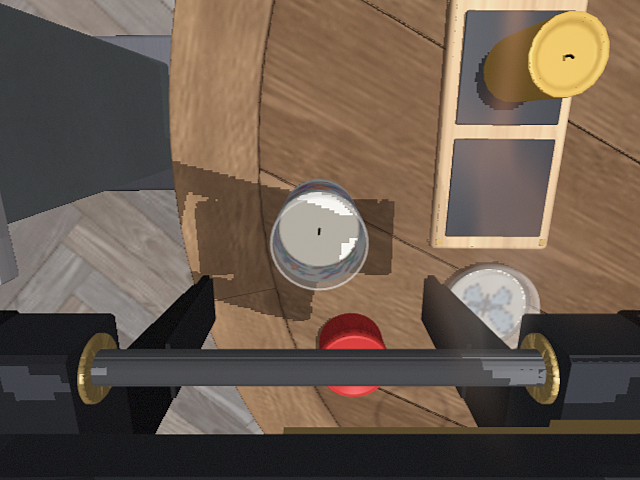

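>>> apply_moves:
  series: [0, -0.004, -0.2, 0, 0, -0.004, -0.4, 0, 0, -0.004, -0.58, 0, 0, -0.004, -0.675, 0, 0, -0.004, -0.675, 0]

```text
time: 24.12
ee_pos: [0.4524, -0.0884, 0.0276]
tool_rot: [-2.233, -2.204, 0.003]
contact_force: [0.2, 0.6, -0.4]
gripper_width: 0.997
grip_force: 0.0
```

>>> apply_moves:
  series: [0, 0, 0, 0, 0, 0, 0, 0, 0, 0, 0, 0, 0, 0, 0, 0, 0, 0, 0, 0, 0, 0, 0, 0]
  grip: 1

```text
time: 24.88
ee_pos: [0.4544, -0.0897, 0.0304]
tool_rot: [2.236, 2.205, 0.002]
contact_force: [1.6, 1.2, 4.1]
gripper_width: 0.686
grip_force: 20.0
```

>>> apply_moves:
  series: [0, 0, 0.2, 0, 0, 0, 0.35, 0, 0.2, 0.05, 0.35, 0, 0.45, 0.1, 0.35, 0, 0.7, 0.108, 0.35, 0, 0.768, 0.108, 0.35, 0, 0.768, 0.108, 0.35, 0, 0.768, 0.108, 0.2, 0, 0.768, 0.108, 0.09, 0, 0.768, 0.108, 0.085, 0]

```text
time: 26.12
ee_pos: [0.6045, -0.0677, 0.0451]
tool_rot: [-2.235, -2.203, 0.004]
contact_force: [-0.0, 0.3, -1.5]
gripper_width: 0.685
grip_force: 20.0
```

>>> apply_moves:
  series: [0, 0, -0.005, 0, 0, 0, -0.01, 0, 0, 0, -0.01, 0]

```text
time: 26.5
ee_pos: [0.6072, -0.0679, 0.0451]
tool_rot: [2.237, 2.205, 0.001]
contact_force: [0.7, 0.4, -2.4]
gripper_width: 0.688
grip_force: 20.0
```

>>> apply_moves:
  series: [0, 0, -0.007, 0, 0, 0, -0.007, 0, 0, 0, -0.007, 0]

```text
time: 26.88
ee_pos: [0.6075, -0.0679, 0.0439]
tool_rot: [2.236, 2.205, 0.001]
contact_force: [-1.2, -0.0, 3.8]
gripper_width: 0.686
grip_force: 20.0
```

>>> apply_moves:
  series: [0, 0, 0.003, 0, 0, 0, 0.003, 0, 0, 0, 0.003, 0, 0, 0, 0.003, 0, 0, 0, 0.003, 0]
  grip: -1

```text
time: 27.5
ee_pos: [0.6071, -0.0678, 0.0437]
tool_rot: [-2.237, -2.206, 0.0]
contact_force: [-0.1, 1.2, 0.0]
gripper_width: 1.001
grip_force: 0.0
```

>>> apply_moves:
  series: [0, 0, 0.2, 0, 0, 0, 0.5, 0, 0, 0, 0.7, 0, -0.25, 0, 0.7, 0, -0.6, 0, 0.7, 0, -1, 0, 0.7, 0, -1, 0, 0.7, 0, -1, 0, 0.7, 0]

```text
time: 28.5
ee_pos: [0.4064, -0.0679, 0.184]
tool_rot: [2.237, 2.204, 0.002]
contact_force: [1.0, -0.0, -0.6]
gripper_width: 1.003
grip_force: 0.0
```

```bash
python3 - <<'E'
from h import *
print(manip.get_state()['ee_pos'])
c=cam('scene');save(c,'s3.png')
c=cam('top');save(c,'top3.png');P=pts(c);Z=P[...,2]
m=((Z>.034)&(Z<.14)).astype(np.uint8);m[:205]=0;m[265:]=0
k,l,st,ce=cv2.connectedComponentsWithStats(m)
for i in range(1,k):
    if st[i,4]>60 and ce[i][0]<410:
        q=P[l==i];zt=np.percentile(q[:,2],85);r=cv2.minAreaRect((q[abs(q[:,2]-zt)<.012][:,:2]*1000).astype(np.float32));print(ce[i].round(),zt.round(3),np.round(r[0],1),np.round(r[1],1),round(r[2],1))
m=((Z>.012)&(Z<.034)).astype(np.uint8);q=P[214:256,378:416].reshape(-1,3);q=q[(q[:,2]>.012)&(q[:,2]<.034)];print('dish',cv2.minAreaRect((q[:,:2]*1000).astype(np.float32)))
E
```

```text
[ 0.40636809 -0.06785843  0.18398776]
[354. 232.] 0.105 [607.  -67.2] [64.1 64.6] 38.7
[278. 234.] 0.063 [610.7 121.2] [63.  62.4] 42.9
[198. 234.] 0.046 [613.3 326.6] [60.3 64.6] 45.3
[315. 233.] 0.088 [608.8  26.8] [47.5 47.9] 45.8
[240. 235.] 0.044 [609.  218.1] [77.2 50.5] 89.5
dish ((611.4490966796875, -182.54052734375), (91.06742095947266, 90.69519805908203), 35.90268325805664)
```

View pics/s3.png

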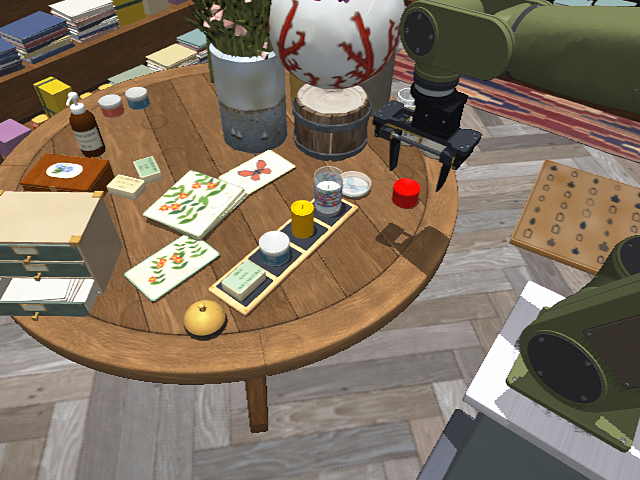

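View pics/top3.png

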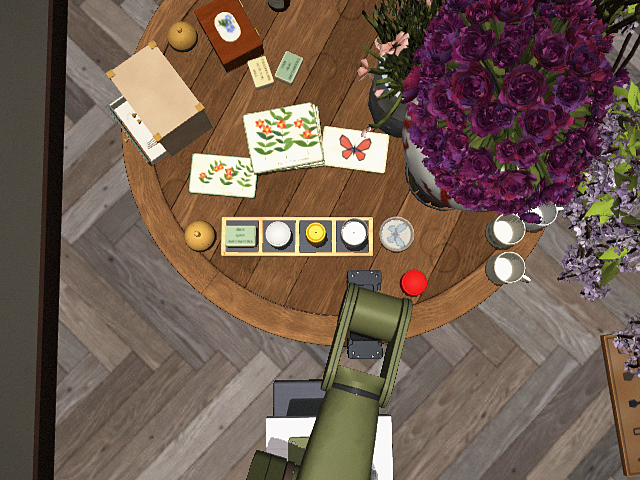

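The top view shows the soap (240,235), tin (278,235), pillar (316,234) and candle (353,234) upright and within about 2 mm of their tile centres. The bell at (200,236) and the dish at (397,234) are where they were, to within measurement error.

```bash
python3 -c "
from cell import manip
print(manip.job_done())"
```

```text
the job is handed in; nothing more can be done
None
```

The job is handed in at about 29 s: soap, tin, pillar and candle stand upright on tiles 1 to 4 from the bell end, each within about 2 mm of centre, with the bell, dish and red look-alike left alone.

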